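# Hang the blue screw bin on the bench rack

## Robot

A 6-joint arm with a two-finger parallel gripper is mounted at the origin on the work surface. World frame = base frame: x ahead of the robot, y to its left, z up, the work surface at z = 0. Lengths are in mm, angles in rad, forces in N, time in s.
With the tool pointing down it reaches from about 325 to 775 mm from the base axis. Payload 5.5 kg.
Tool frame: the origin (TCP) lies at the very end of the fingers, on their centre line; the grasp point (between the pads) lies 19 mm behind it; z points along the fingers, y is the line along which they close (so a half turn about z gives the same grasp; the last joint's range is limited). The gripper opens to 85 mm and grips with 20 to 120 N. Pads are 22 mm wide; open, the fingers measure 114 mm over their backs; the gripper's body (76 mm by 85 mm) begins 54 mm behind the grasp point. The pads swing forward as they close: fully open they stand 13 mm farther back than shut.
Start: joints at [-1.246, 0.091, 1.231, -0, 1.82, -0.057], TCP at [223.556, -556.812, 231.275] pointing down, gripper open.
Joint ranges: [-2.87, 2.87], [-0.86, 2.18], [0.17, 2.46], [-1.51, 4.65], [0.06, 2.69], [-2.65, 2.65]. Speed limits (rad/s): [2.57, 2.57, 3.01, 3.14, 3.14, 3.14].

## Interface

Orientations are given as a rotation vector (axis times angle).
In Python, from bench import env, cams, ticket gives the robot as it stands.
- The arm moves only by the tool carry_out, never from a script. Its argument "moves" is a list of rows, each an object with "slide": the shift along the tool's x, y, z in m, a list of three; "angular": the turn, a rotation vector about the tool's x, y, z in rad, a list of three; "fingers": the opening, from 0 (shut) to 1 (fully open). In form: [{"slide": [x, y, z], "angular": [rx, ry, rz], "fingers": fingers}, ...]. A call has 1 to 12 rows; each row is the pose to reach, as a shift and turn from the pose commanded when the call began, along the tool's axes at that moment; what a row does not reach only later rows make up. A row lasts 1/8 s, in which the tool goes at most 62.5 mm and 10.7 degrees, less where a joint would pass 70% of its speed; a pose out of reach is approached as far as the arm can. A call with a gripper value outside its range is refused whole. The fingers move at their own pace and stop on an object; the grip force is fixed at half the most. Time passes only in rows, so rows that repeat a pose let the fingers close. It gives the time, the measured TCP pose, the force, the opening and the grip force at its end, in the units of the state.
- env.sense(): the state, without advancing time (a new reading comes with each control period).
- cams.grab_frame(name): name is "scene" or "top"; returns a dict with "img" (400x640x3 uint8, red, green, blue), "mtx" (3x3 intrinsics, pixels), "cam_to_world" (4x4, takes a point from camera to world coordinates). Camera axes: x right, y up, looking along -z (the intrinsics and any distortion apply to the point x, -y, -z); pixel columns grow to the right and rows downward; lengths in mm; the calibration is good to about 2 mm. A picture is of the moment at which its call begins. There is no depth.
- ticket.job_done(): hands the job in; it is judged then, once.
The state is a dict: "time": time; "qpos": joint angles; "dq": joint speeds; "effort": joint torques, N m; "ee_pos": TCP position; "tcp_rot": TCP orientation; "contact_force": force on the tool from outside, world axes, zero at the start; "wrist_torque": the same for the moment, N m; "gripper_width": finger opening in mm; "grasp_force": force on a finger pad.
Only numpy, scipy, OpenCV 4.12 (cv2) and the standard library are available. Lean on these libraries where they do the work, as an engineer would, in place of code of your own. Each camera call takes 0.05 s, during which the arm holds its last target. There are 200 camera calls.

## Task

Pick up the blue bin of laptop screws from the repair bench, lift it over the red-edged top rail of the grey louvred rack and let it down so that its hooked lip catches behind the rail and the bin hangs on the robot's side of the rack, squarely and with the whole lip on the rail. Let go of it, do not tip it so far that screws would spill, and leave the yellow and grey bins where they stand.

Things in the scene. Friction and masses are not known exactly. Their poses are not given: they have to be found in the camera images.
- blue_bin: Blue bin, 0.2 kg: tub 110 (x) x 54 (y) x 80 high. Origin: centre of underside, z up. Low front at -x; back wall's outer face x=55. Sides are full height for x -25..55: grip across y at x=15. Lip: from the back wall's top a 4 thick flange (underside z=76) runs back, then down, inner face x=77: a 22 wide slot open below, 54 long. Lip flares out below z=62, ends z=55, x=86. (mm)
- rail_mid (a point): Middle of the rail: the red top edge of a fixed, upright grey sheet, 4 mm thick, 220 mm long, 130 mm above the bench. y along it, z up, x to the back (away from the robot). Foot and struts lie behind, under 90 mm. The bin hangs on the -x side, lip behind at +x, flange on the edge, anywhere its 54 mm width is all on the rail; released, its front sags about 14 degrees.
- yellow_bin: Yellow bin, same size, shape and axes as the blue bin, to be left alone. The three stand upright on the bench in a row along y, in any order, 130 mm or more apart, lips away from the robot within 20 degrees.
- grey_bin: Grey bin, same size, shape and axes as the blue bin, to be left alone. The three stand upright on the bench in a row along y, in any order, 130 mm or more apart, lips away from the robot within 20 degrees.
Things that resemble listed ones, but are neither listed nor needed, are in the scene too. Several things look just like the blue_bin: the one meant starts farthest to the robot's right.

How it is judged:
By the outcome, as a careful person would: the job done as asked, in the order asked, and still so for the second after the job is handed in, with the robot touching nothing.
It also fails if it takes over 43 s, if anything falls off the work surface, if the arm or the gripper's body presses on something with over 40 N, if the wrist force passes 120 N, or if a joint passes its speed limit or range.

## Working session

There is one attempt and no reset: what is moved stays moved. The work goes in short steps, Python scripts to look and compute and a tool call to move; the robot and the scene stay as the last step left them, time stands still between calls to the robot, and variables do not carry over. Pictures are saved under pics/ and viewed, at most 10 in all, crops included, and the job is handed in when it is done.

Besides the shell and the picture viewer there is one more tool, called after ">>>" as a command line: name --argument value ..., lists and objects as JSON in quotes. carry_out: Moves the arm, as the interface text tells. Its arguments: {"type":"object","properties":{"moves":{"type":"array","items":{"type":"object","properties":{"slide":{"type":"array","items":{"type":"number"}},"angular":{"type":"array","items":{"type":"number"}},"fingers":{"type":"number"}}}}},"required":["moves"]}

```bash
mkdir -p pics; cat > h.py <<'E'
import sys; sys.path.insert(0,'.')
import numpy as np, cv2
from bench import env, cams, ticket
def grab(n,save=None):
    f=cams.grab_frame(n)
    if save: cv2.imwrite('pics/'+save,f['img'][:,:,::-1])
    return f
def ray(f,u,v):
    p=cv2.undistortPoints(np.array([[[u,v]]],float),f['mtx'],None)[0,0]
    T=f['cam_to_world']; d=T[:3,:3]@np.array([p[0],-p[1],-1]); return T[:3,3],d
def onz(f,u,v,z):
    o,d=ray(f,u,v); return o+d*(z-o[2])/d[2]
def proj(f,P):
    T=f['cam_to_world']; c=T[:3,:3].T@(np.array(P,float)-T[:3,3]); q=f['mtx']@np.array([c[0],-c[1],-c[2]]); return q[:2]/q[2]
E
python3 - <<'E'
from h import *
for n in('scene','top'):
    f=grab(n,n+'0.png'); print(n,f.keys(),f['mtx'].round(1).tolist(),f['cam_to_world'].round(3).tolist())
s=env.sense();print({k:np.round(v,3).tolist() for k,v in s.items()})
E
```

```text
scene dict_keys(['img', 'mtx', 'cam_to_world']) [[488.9, 0.0, 321.7], [0.0, 488.9, 199.1], [0.0, 0.0, 1.0]] [[-0.156, -0.644, 0.749, 1348.039], [0.988, -0.104, 0.116, 88.415], [0.003, 0.758, 0.653, 893.427], [0.0, 0.0, 0.0, 1.0]]
top dict_keys(['img', 'mtx', 'cam_to_world']) [[363.0, 0.0, 320.6], [0.0, 363.0, 201.8], [0.0, 0.0, 1.0]] [[-0.008, 0.996, -0.084, 382.935], [-1.0, -0.007, 0.019, -51.269], [0.018, 0.085, 0.996, 928.991], [0.0, 0.0, 0.0, 1.0]]
{'time': 0.1, 'qpos': [-1.246, 0.092, 1.232, 0.0, 1.82, -0.057], 'dq': [-0.0, -0.0, -0.002, -0.001, -0.0, -0.0], 'effort': [0.001, -46.022, -41.922, -0.0, 0.011, 0.0], 'ee_pos': [223.447, -556.565, 230.253], 'tcp_rot': [-3.083, -0.596, 0.0], 'contact_force': [-0.76, -0.145, -0.48], 'wrist_torque': [-0.04, 0.037, -0.001], 'grasp_force': 0.0, 'gripper_width': 85.427}
```

View pics/scene0.png

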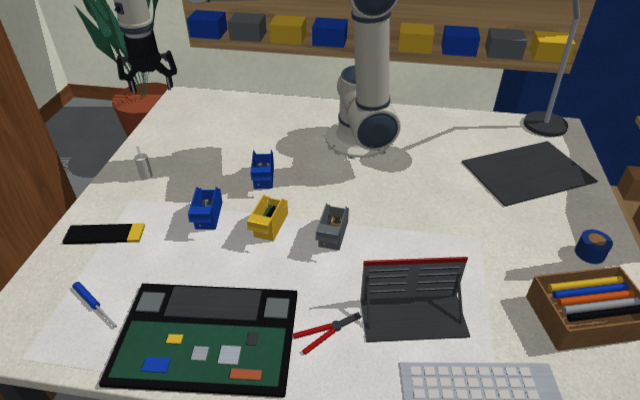

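View pics/top0.png

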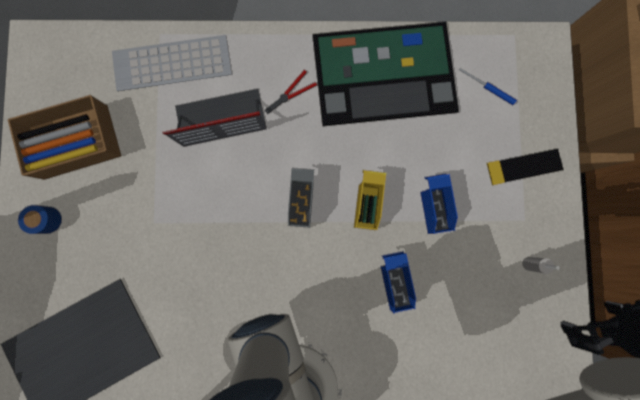

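The scene view looks back at the robot. Candidates for blue_bin:
- Bench bin: scene (205,207), top (438,204). It stands in the row with yellow and grey, and is farthest to the robot's right.
- Bench bin nearer the robot: scene (262,170), top (398,282).
- Shelf bins on the wall: scene (207,24), (330,32), (460,40). These are not on the bench.

I choose the first. The rail is the red edge at top (168,132)-(265,122).

```bash
cat > m.py <<'E'
from h import *
t=cams.grab_frame('top'); s=cams.grab_frame('scene')
def crop(f,x0,y0,w,h,k): return cv2.resize(f['img'][y0:y0+h,x0:x0+w,::-1],None,fx=k,fy=k,interpolation=cv2.INTER_CUBIC)
a=crop(t,405,165,70,80,6);b=crop(s,175,175,60,80,6)
cv2.imwrite('pics/crop1.png',np.hstack([a,b]))
def mask(f,lo,hi): return cv2.inRange(cv2.cvtColor(f['img'],cv2.COLOR_RGB2HSV),lo,hi)
# blue bins, top
m=mask(t,(105,120,40),(130,255,255))
n,l,st,c=cv2.connectedComponentsWithStats(m)
for i in range(1,n):
    if st[i,4]>150:
        ct=cv2.findContours((l==i).astype('uint8'),0,2)[0]; r=cv2.minAreaRect(np.vstack(ct)); q=cv2.boxPoints(r)
        print('blue',st[i].tolist(),np.round(r[0]),q.round(1).tolist(),[onz(t,*p,80)[:2].round().tolist() for p in q])
# rail both cams
for nm,f,box in(('top',t,(150,100,275,155)),('scene',s,(350,245,480,285))):
    m=mask(f,(0,140,70),(8,255,255))|mask(f,(172,140,70),(180,255,255))
    z=np.zeros_like(m); z[box[1]:box[3],box[0]:box[2]]=m[box[1]:box[3],box[0]:box[2]]
    n,l,st,c=cv2.connectedComponentsWithStats(z); i=1+st[1:,4].argmax()
    y,x=np.nonzero(l==i); vx,vy,cx,cy=cv2.fitLine(np.c_[x,y].astype('float32'),cv2.DIST_L2,0,.01,.01).ravel()
    tt=(x-cx)*vx+(y-cy)*vy; print('rail',nm,st[i].tolist())
    for e in(tt.min(),tt.max()): print((cx+e*vx,cy+e*vy),onz(f,cx+e*vx,cy+e*vy,130).round(1))
E
python3 m.py
```

```text
blue [402, 33, 20, 13, 223] [412.  39.] [[401.6000061035156, 34.099998474121094], [420.70001220703125, 32.400001525878906], [421.70001220703125, 43.79999923706055], [402.70001220703125, 45.599998474121094]] [[866.0, -270.0], [871.0, -317.0], [842.0, -319.0], [837.0, -272.0]]
blue [485, 83, 31, 21, 200] [500.  93.] [[483.79998779296875, 86.9000015258789], [486.8999938964844, 81.9000015258789], [515.9000244140625, 99.5999984741211], [512.7999877929688, 104.5999984741211]] [[733.0, -467.0], [745.0, -475.0], [701.0, -544.0], [688.0, -536.0]]
blue [23, 138, 72, 25, 445] [ 58. 150.] [[22.200000762939453, 157.3000030517578], [92.9000015258789, 136.39999389648438], [94.80000305175781, 142.60000610351562], [24.0, 163.5]] [[564.0, 629.0], [613.0, 468.0], [598.0, 463.0], [549.0, 624.0]]
blue [421, 174, 36, 59, 1220] [439. 203.] [[418.1000061035156, 178.39999389648438], [449.0, 172.6999969482422], [459.20001220703125, 228.3000030517578], [428.20001220703125, 234.0]] [[509.0, -299.0], [522.0, -374.0], [390.0, -393.0], [378.0, -319.0]]
blue [19, 206, 42, 27, 674] [ 40. 219.] [[19.0, 206.0], [60.0, 206.0], [60.0, 232.0], [19.0, 232.0]] [[450.0, 629.0], [449.0, 536.0], [389.0, 533.0], [390.0, 626.0]]
blue [382, 252, 34, 61, 926] [398. 282.] [[378.79998779296875, 256.70001220703125], [405.20001220703125, 251.0], [417.20001220703125, 307.0], [390.79998779296875, 312.70001220703125]] [[326.0, -202.0], [338.0, -264.0], [210.0, -288.0], [198.0, -227.0]]
rail top [173, 112, 87, 20, 218]
(np.float64(172.9447311028005), np.float64(130.7392020387195)) [611.9 261.3 130. ]
(np.float64(258.8992181972238), np.float64(112.52440551413386)) [653.1  70.5 130. ]
rail scene [364, 257, 104, 9, 458]
(np.float64(363.92444481784764), np.float64(263.20525096794137)) [659.9  71.1 130. ]
(np.float64(467.03639614995825), np.float64(258.86454093912835)) [613.5 283.6 130. ]
```

View pics/crop1.png

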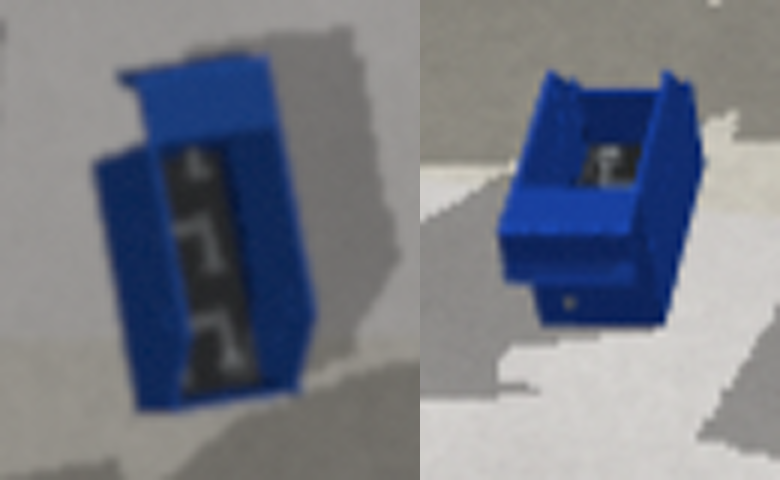

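The crop shows a blue bin with screws in it, its lip pointing away from the robot. The flange's far edge is at top-crop (138,76)-(268,57), with the matching edge in the scene crop at (502,232)-(630,237). Next I measure the bin corners from two views and the rail edge at sub-pixel level.

```bash
cat > m2.py <<'E'
from h import *
t=cams.grab_frame('top'); s=cams.grab_frame('scene')
T=lambda x,y:((x+.5)/6-.5+405,(y+.5)/6-.5+165); S=lambda x,y:((x-420+.5)/6-.5+175,(y+.5)/6-.5+175)
for n,p in(('farL',(138,76)),('farR',(268,57)),('nearL',(146,146)),('nearR',(275,130)),):print('top',n,onz(t,*T(*p),80).round(1))
for n,p in(('farR',(501,233)),('farL',(631,237)),('nearR',(516,187)),('nearL',(640,190))):print('scene',n,onz(s,*S(*p),80).round(1))
# bin underside back corners in scene z=0
for p in((543,326),(664,326)):print('scene foot back',onz(s,*S(*p),0).round(1))
for nm,f,(x0,x1,y0,y1) in(('scene',s,(370,462,250,270)),('top',t,(180,252,108,140))):
    g=f['img'].astype(float); r=g[...,0]-g[...,1:].max(2); P=[]
    for u in range(x0,x1):
        c=r[y0:y1,u]; k=c.argmax(); h=c[k]/2
        if c[k]<40: continue
        j=k
        while j>0 and c[j]>h:j-=1
        i=k
        while i<len(c)-1 and c[i]>h:i+=1
        P.append((u,y0+j+(h-c[j])/(c[j+1]-c[j]),y0+i-(h-c[i])/(c[i-1]-c[i])))
    P=np.array(P)
    for col in(1,2):
        a=np.polyfit(P[:,0],P[:,col],1); res=np.abs(np.polyval(a,P[:,0])-P[:,col]); k=res<1; a=np.polyfit(P[k,0],P[k,col],1)
        e=[onz(f,u,np.polyval(a,u),130) for u in(x0,x1)]
        b=np.polyfit([e[0][1],e[1][1]],[e[0][0],e[1][0]],1); print(nm,'edge',col,k.sum(),len(k),'x(y=177)=%.1f ang=%.2f'%(np.polyval(b,177),np.degrees(np.arctan(-b[0]))))
    row=r[y0:y1].max(0); print(nm)
E
python3 m2.py
```

```text
top farL [ 511.6 -322.1   80. ]
top farR [ 518.9 -374.2   80. ]
top nearL [ 483.7 -324.4   80. ]
top nearR [ 489.8 -375.9   80. ]
scene farR [ 521.  -372.4   80. ]
scene farL [ 514.8 -319.    80. ]
scene nearR [ 492.8 -376.5   80. ]
scene nearL [ 486.4 -324.8   80. ]
scene foot back [ 494.  -378.2   -0. ]
scene foot back [ 485.6 -326.2    0. ]
scene edge 1 92 92 x(y=177)=628.6 ang=12.08
scene edge 2 92 92 x(y=177)=642.8 ang=12.26
scene
top edge 1 72 72 x(y=177)=634.6 ang=12.05
top edge 2 72 72 x(y=177)=625.7 ang=12.12
top
```

```bash
cat > go.py <<'E'
from h import *
from scipy.spatial.transform import Rotation as Ro
def to(p,yaw,p0=None):
    s=env.sense(); R=Ro.from_rotvec(s['tcp_rot']); G=Ro.from_euler('z',yaw,degrees=True)*Ro.from_euler('x',180,degrees=True)
    d=R.inv().apply(np.array(p)-s['ee_pos']); print('slide',(d/1000).round(4).tolist(),'ang',(R.inv()*G).as_rotvec().round(4).tolist())
if __name__=='__main__':
    a=list(map(float,sys.argv[1:])); to(a[:3],a[3])
E
python3 go.py 450.9 -356.5 140 7.7
```

```text
slide [0.2856, -0.101, 0.091] ang [-0.0007, 0.0, 0.2474]
```

>>> carry_out --moves '[{"slide": [0.04,-0.014,0.01],"angular": [0,0,0.04],"fingers": 1},{"slide": [0.09,-0.032,0.02],"angular": [0,0,0.09],"fingers": 1},{"slide": [0.14,-0.05,0.04],"angular": [0,0,0.13],"fingers": 1},{"slide": [0.19,-0.067,0.06],"angular": [0,0,0.18],"fingers": 1},{"slide": [0.24,-0.085,0.075],"angular": [0,0,0.22],"fingers": 1},{"slide": [0.27,-0.096,0.085],"angular": [0,0,0.24],"fingers": 1},{"slide": [0.2855,-0.101,0.09],"angular": [0,0,0.247],"fingers": 1},{"slide": [0.2855,-0.101,0.09],"angular": [0,0,0.247],"fingers": 1},{"slide": [0.2855,-0.101,0.09],"angular": [0,0,0.247],"fingers": 1}]'

```text
time: 1.42
ee_pos: [450.2, -357.8, 141.9]
tcp_rot: [3.134, 0.21, 0.0]
contact_force: [0.4, 0.4, 0.5]
gripper_width: 85.6
grasp_force: 0.0
```

```bash
python3 go.py 450.9 -356.5 32 7.7; python3 -c "
from h import *
t=grab('top');s=grab('scene')
cv2.imwrite('pics/above.png',np.hstack([cv2.resize(t['img'][150:270,390:490,::-1],None,fx=4,fy=4),cv2.resize(s['img'][120:240,150:250,::-1],None,fx=4,fy=4)]))"
```

```text
slide [0.0008, -0.0013, 0.1099] ang [0.001, -0.0, -0.0005]
```

View pics/above.png

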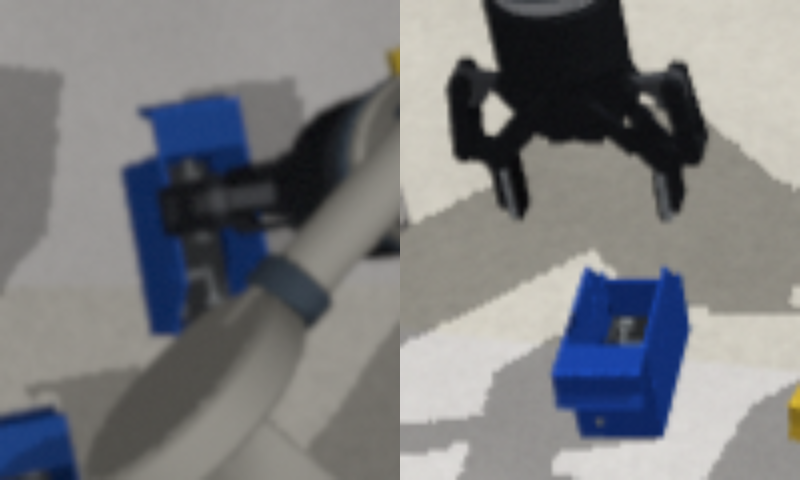

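The open fingers (scene-half crop (515,210) and (668,210)) straddle the bin, which is centred near (628,350). Descending and gripping.

>>> carry_out --moves '[{"slide": [0.001,-0.001,0.04],"angular": [0,0,0],"fingers": 1},{"slide": [0.001,-0.001,0.08],"angular": [0,0,0],"fingers": 1},{"slide": [0.001,-0.001,0.109],"angular": [0,0,0],"fingers": 1},{"slide": [0.001,-0.001,0.109],"angular": [0,0,0],"fingers": 1},{"slide": [0.001,-0.001,0.109],"angular": [0,0,0],"fingers": 0.3},{"slide": [0.001,-0.001,0.109],"angular": [0,0,0],"fingers": 0.3},{"slide": [0.001,-0.001,0.109],"angular": [0,0,0],"fingers": 0.3},{"slide": [0.001,-0.001,0.109],"angular": [0,0,0],"fingers": 0.3},{"slide": [0.001,-0.001,0.109],"angular": [0,0,0],"fingers": 0.3},{"slide": [0.001,-0.001,0.109],"angular": [0,0,0],"fingers": 0.3}]'

```text
time: 2.78
ee_pos: [452.7, -356.8, 35.0]
tcp_rot: [3.131, 0.211, 0.005]
contact_force: [-1.1, -1.0, 6.0]
gripper_width: 53.5
grasp_force: 63.6
```

>>> carry_out --moves '[{"slide": [0,0,-0.02],"angular": [0,0,0],"fingers": 0.3},{"slide": [0,0,-0.06],"angular": [0,0,0],"fingers": 0.3},{"slide": [0,0,-0.1],"angular": [0,0,0],"fingers": 0.3},{"slide": [0,0,-0.13],"angular": [0,0,0],"fingers": 0.3},{"slide": [0,0,-0.15],"angular": [0,0,0],"fingers": 0.3},{"slide": [0,0,-0.15],"angular": [0,0,0],"fingers": 0.3}]'

```text
time: 3.52
ee_pos: [452.3, -356.0, 184.4]
tcp_rot: [3.132, 0.212, 0.004]
contact_force: [0.2, 0.1, -2.0]
gripper_width: 53.5
grasp_force: 63.2
```

```bash
python3 - <<'E'
from go import *
s=env.sense();print(s['ee_pos'],s['gripper_width'],s['contact_force'])
# hang target: slot centre (local 66) over rail; yaw 12.1
a=np.radians(12.1); ex=np.array([np.cos(a),np.sin(a)])
mid=np.array([631.6,177.])
print(mid-51*ex)
# staging: 0 back
g=mid-51*ex
to([*g,185],12.1)
E
```

```text
[ 452.25378177 -355.97199542  184.35612748] 53.545915445145766 [ 0.16331727  0.06386522 -2.04703512]
[581.73305493 166.30945329]
slide [0.1985, -0.5001, -0.0014] ang [0.0025, -0.002, -0.0763]
```

>>> carry_out --moves '[{"slide": [0.008,-0.02,0],"angular": [0,0,0],"fingers": 0.3},{"slide": [0.024,-0.06,0],"angular": [0,0,-0.01],"fingers": 0.3},{"slide": [0.044,-0.11,0],"angular": [0,0,-0.02],"fingers": 0.3},{"slide": [0.063,-0.16,0],"angular": [0,0,-0.03],"fingers": 0.3},{"slide": [0.083,-0.21,0],"angular": [0,0,-0.035],"fingers": 0.3},{"slide": [0.103,-0.26,0],"angular": [0,0,-0.04],"fingers": 0.3},{"slide": [0.123,-0.31,0],"angular": [0,0,-0.05],"fingers": 0.3},{"slide": [0.143,-0.36,0],"angular": [0,0,-0.06],"fingers": 0.3},{"slide": [0.163,-0.41,0],"angular": [0,0,-0.065],"fingers": 0.3},{"slide": [0.181,-0.455,0],"angular": [0,0,-0.07],"fingers": 0.3},{"slide": [0.193,-0.485,0],"angular": [0,0,-0.076],"fingers": 0.3},{"slide": [0.1985,-0.5,0],"angular": [0,0,-0.076],"fingers": 0.3}]'

```text
time: 5.03
ee_pos: [580.0, 169.0, 180.1]
tcp_rot: [3.124, 0.335, -0.006]
contact_force: [0.3, -1.3, -2.1]
gripper_width: 53.6
grasp_force: 63.3
```

>>> carry_out --moves '[{"slide": [0,0,0],"angular": [0,0,0],"fingers": 0.3},{"slide": [0,0,0],"angular": [0,0,0],"fingers": 0.3}]'

```text
time: 5.28
ee_pos: [580.9, 165.5, 182.0]
tcp_rot: [3.124, 0.329, -0.001]
contact_force: [-0.4, -0.3, -1.9]
gripper_width: 53.3
grasp_force: 63.3
```

```bash
python3 - <<'E'
from go import *
s=env.sense();print(s['ee_pos'],s['gripper_width'],s['contact_force'])
to([581.7,166.3,185],12.1)
t=grab('top');s=grab('scene')
cv2.imwrite('pics/stage.png',np.hstack([cv2.resize(t['img'][70:170,150:250,::-1],None,fx=4,fy=4,interpolation=2),cv2.resize(s['img'][190:290,370:470,::-1],None,fx=4,fy=4,interpolation=2)]))
E
```

```text
[580.9267903  165.51524962 181.97126952] 53.29066103460804 [-0.35495455 -0.29005411 -1.8746707 ]
slide [0.0009, -0.0006, -0.003] ang [0.0005, 0.0008, -0.0014]
```

View pics/stage.png

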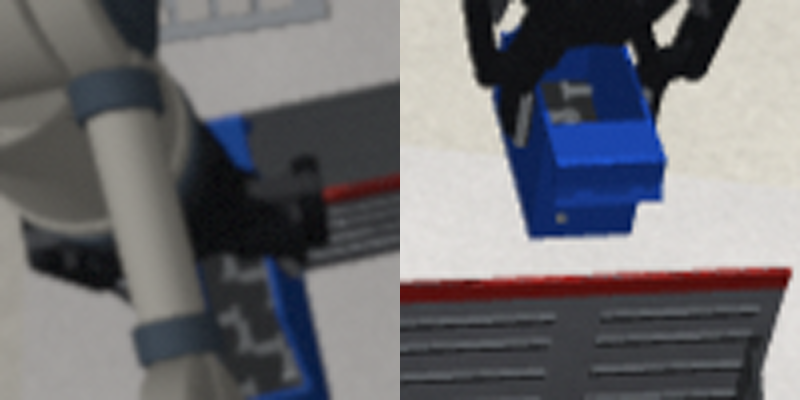

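The bin is held above the rail. In the scene half, the flange top's far edge is at crop (556,165)-(664,158) and the red rail lies below it. I compute where the flange stands against the rail.

```bash
python3 - <<'E'
from go import *
s=cams.grab_frame('scene')
S=lambda x,y:((x-400+.5)/4-.5+370,(y+.5)/4-.5+190)
a=np.radians(12.1); ex=np.array([np.cos(a),np.sin(a)]);ey=np.array([-ex[1],ex[0]])
for p,z in(((556,165),227),((664,158),227),((553,125),227),((647,122),227),((530,238),147),((632,233),147)):
    w=onz(s,*S(*p),z); d=w[:2]-[631.6,177]; print(w.round(1),'rail frame',(d@ex).round(1),(d@ey).round(1))
e=env.sense()['ee_pos'];print(([e[0]-631.6,e[1]-177]@ex), proj(s,[631.6-2,177,130]))
E
```

```text
[650.2 151.5 227. ] rail frame 12.8 -28.9
[636.9 203.4 227. ] rail frame 10.7 24.7
[621.9 149.3 227. ] rail frame -15.3 -25.0
[612.2 195.5 227. ] rail frame -15.1 22.2
[623.5 146.8 147. ] rail frame -14.3 -27.8
[611.3 199.6 147. ] rail frame -15.1 26.3
-51.68659354480453 [415.60275452 258.49855119]
```

>>> carry_out --moves '[{"slide": [0.003,0,0.01],"angular": [0,0,0],"fingers": 0.3},{"slide": [0.003,0,0.03],"angular": [0,0,0],"fingers": 0.3},{"slide": [0.003,0,0.045],"angular": [0,0,0],"fingers": 0.3},{"slide": [0.003,0,0.06],"angular": [0,0,0],"fingers": 0.3},{"slide": [0.003,0,0.07],"angular": [0,0,0],"fingers": 0.3},{"slide": [0.003,0,0.08],"angular": [0,0,0],"fingers": 0.3},{"slide": [0.003,0,0.08],"angular": [0,0,0],"fingers": 0.3},{"slide": [0.003,0,0.08],"angular": [0,0,0],"fingers": 0.3}]'

```text
time: 6.42
ee_pos: [584.5, 167.3, 102.9]
tcp_rot: [-3.124, -0.331, -0.002]
contact_force: [0.6, 0.0, -2.0]
gripper_width: 53.6
grasp_force: 63.3
```

```bash
python3 - <<'E'
from go import *
s=env.sense();print(s['ee_pos'],s['gripper_width'],s['contact_force'],s['wrist_torque'])
t=grab('top');s=grab('scene')
cv2.imwrite('pics/low.png',np.hstack([cv2.resize(t['img'][70:170,150:250,::-1],None,fx=4,fy=4,interpolation=2),cv2.resize(s['img'][210:310,370:470,::-1],None,fx=4,fy=4,interpolation=2)]))
E
```

```text
[584.45887973 167.29303787 102.92098656] 53.556293371322994 [ 0.60945062  0.03806309 -2.00153341] [-0.00338091 -0.01484315 -0.02585498]
```

View pics/low.png

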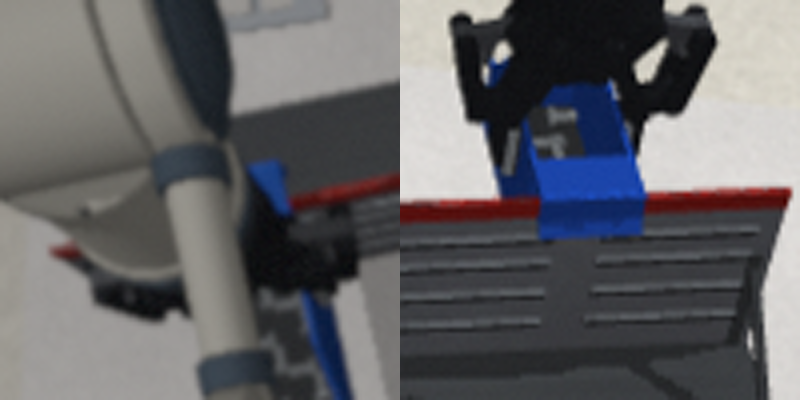

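The lip (scene half (540,200)-(643,235)) is behind the red rail and the tub is in front of it, with no contact force. Lowering gently until the flange touches.

>>> carry_out --moves '[{"slide": [0,0,0.004],"angular": [0,0,0],"fingers": 0.3},{"slide": [0,0,0.008],"angular": [0,0,0],"fingers": 0.3},{"slide": [0,0,0.011],"angular": [0,0,0],"fingers": 0.3},{"slide": [0,0,0.011],"angular": [0,0,0],"fingers": 0.3},{"slide": [0,0,0.011],"angular": [0,0,0],"fingers": 0.3}]'

```text
time: 7.15
ee_pos: [584.2, 167.2, 91.3]
tcp_rot: [-3.124, -0.331, -0.0]
contact_force: [0.3, -0.0, -2.1]
gripper_width: 53.4
grasp_force: 63.3
```

>>> carry_out --moves '[{"slide": [0,0,0.002],"angular": [0,0,0],"fingers": 0.3},{"slide": [0,0,0.002],"angular": [0,0,0],"fingers": 0.3}]'

```text
time: 7.4
ee_pos: [584.1, 167.2, 89.1]
tcp_rot: [3.124, 0.331, -0.0]
contact_force: [-0.5, 1.2, -1.8]
gripper_width: 53.6
grasp_force: 63.3
```

>>> carry_out --moves '[{"slide": [0,0,0.001],"angular": [0,0,0],"fingers": 0.3},{"slide": [0,0,0.0015],"angular": [0,0,0],"fingers": 0.3},{"slide": [0,0,0.0015],"angular": [0,0,0],"fingers": 0.3}]'

```text
time: 7.78
ee_pos: [584.4, 167.3, 88.8]
tcp_rot: [-3.124, -0.331, -0.002]
contact_force: [-2.6, -1.0, 4.1]
gripper_width: 53.5
grasp_force: 63.8
```

Contact: vertical force changed from -2 to +4 N, with the flange at the expected height. Releasing.

>>> carry_out --moves '[{"slide": [0,0,0],"angular": [0,0,0],"fingers": 0.68},{"slide": [0,0,0],"angular": [0,0,0],"fingers": 0.75},{"slide": [0,0,0],"angular": [0,0,0],"fingers": 0.85},{"slide": [0,0,0],"angular": [0,0,0],"fingers": 1},{"slide": [0,0,0],"angular": [0,0,0],"fingers": 1},{"slide": [0,0,0],"angular": [0,0,0],"fingers": 1},{"slide": [0,0,0],"angular": [0,0,0],"fingers": 1},{"slide": [0,0,0],"angular": [0,0,0],"fingers": 1}]'

```text
time: 8.78
ee_pos: [584.2, 167.2, 87.8]
tcp_rot: [-3.124, -0.331, -0.0]
contact_force: [-0.4, 0.5, -0.2]
gripper_width: 85.2
grasp_force: 0.0
```

>>> carry_out --moves '[{"slide": [0,0,-0.02],"angular": [0,0,0],"fingers": 1},{"slide": [0,0,-0.05],"angular": [0,0,0],"fingers": 1},{"slide": [0,0,-0.09],"angular": [0,0,0],"fingers": 1},{"slide": [0,0,-0.14],"angular": [0,0,0],"fingers": 1},{"slide": [-0.04,0,-0.16],"angular": [0,0,0],"fingers": 1},{"slide": [-0.08,0.03,-0.16],"angular": [0,0,0],"fingers": 1},{"slide": [-0.12,0.07,-0.16],"angular": [0,0,0],"fingers": 1},{"slide": [-0.14,0.11,-0.16],"angular": [0,0,0],"fingers": 1},{"slide": [-0.14,0.15,-0.16],"angular": [0,0,0],"fingers": 1},{"slide": [-0.14,0.15,-0.16],"angular": [0,0,0],"fingers": 1}]'

```text
time: 10.02
ee_pos: [478.7, -10.9, 249.5]
tcp_rot: [3.124, 0.324, 0.003]
contact_force: [0.1, -0.3, -1.0]
gripper_width: 85.6
grasp_force: 0.0
```

```bash
python3 - <<'E'
from go import *
t=grab('top');s=grab('scene')
print(env.sense()['ee_pos'],env.sense()['contact_force'])
cv2.imwrite('pics/end.png',np.hstack([cv2.resize(t['img'][80:180,150:250,::-1],None,fx=4,fy=4,interpolation=2),cv2.resize(s['img'][200:300,370:470,::-1],None,fx=4,fy=4,interpolation=2)]))
E
```

```text
[478.67929906  -8.71269793 249.00815724] [-0.40826696 -0.05236545  1.11189522]
```

View pics/end.png

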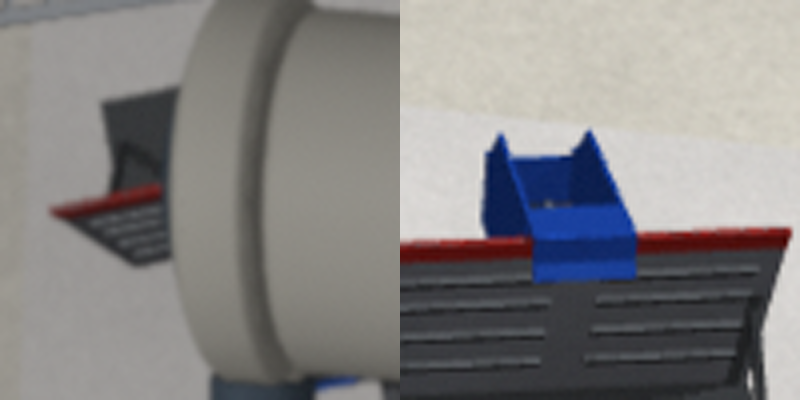

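The bin hangs with its whole lip (scene half (533,235)-(636,280)) behind the rail and parallel to it, and the tub is sagging slightly on the robot's side. The gripper is clear, so I'm handing in.

```bash
python3 -c "
from h import *
print(ticket.job_done())"
```

```text
the job is handed in; nothing more can be done
None
```

The blue bin of screws hangs squarely on the red-edged rail on the robot's side, whole lip behind it and gripper clear; the yellow and grey bins were never approached, and I handed the job in at about 10 s (no verdict was returned).

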